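# Tip a toy carton into the labelling bay

## Robot

A 6-joint arm with a two-finger parallel gripper is mounted at the origin on the work surface. World frame = base frame: x ahead of the robot, y to its left, z up, the work surface at z = 0. Lengths are in mm, angles in degrees, forces in N, time in s.
With the tool pointing down it reaches from about 375 to 750 mm from the base axis. Payload 9 kg.
Tool frame: the origin (TCP) lies at the very end of the fingers, on their centre line; the grasp point (between the pads) lies 19 mm behind it; z points along the fingers, y is the direction in which the jaws open and shut (so a half turn about z gives the same grasp; the last joint's range is limited). The gripper opens to 85 mm and grips with 20 to 120 N. Pads are 22 mm wide; open, the fingers measure 114 mm over their backs; the gripper's body (76 mm by 85 mm) begins 54 mm behind the grasp point. The pads swing forward as they close: fully open they stand 13 mm farther back than shut.
Start: joints at [-83.119, 5.964, 5.575, 89.605, 0, 77.527], TCP at [198.858, -566.12, 231.331] pointing down, gripper open.
Joint ranges: [-171.21, 171.21], [-48.23, 106.86], [-62.78, 66.21], [-105.2, 120.99], [-86.42, 89.51], [-180, 180]. Speed limits (degrees/s): [127.2, 127.2, 147.25, 180, 180, 180].

## Interface

Orientations are given as [roll, pitch, yaw] about the fixed x, y, z axes, in that order (R = Rz(yaw) Ry(pitch) Rx(roll)).
In Python, from workcell import ctrl gives the robot as it stands. The module is installed in compiled form; this text tells all that it offers.
- The arm moves only by the shell command python3 -m crank 'ROWS' [FORCE]. ROWS is JSON, a list of rows, each an object with "travel": the shift along the tool's x, y, z in cm, a list of three; "turn": the turn, a rotation vector about the tool's x, y, z in degrees, a list of three; "fingers": the finger opening in cm, from 0 to 8.54. A call has exactly 8 rows; each row is the pose to reach, as a shift and turn from the pose commanded when the call began, along the tool's axes at that moment; what a row does not reach only later rows make up. A row lasts 1/10 s, in which the tool goes at most 50 mm and 8.59 degrees, less where a joint would pass 70% of its speed; a pose out of reach is approached as far as the arm can. A call with a gripper value outside its range is refused whole. The fingers move at their own pace and stop on an object; FORCE is the grip in N (left out, the last holds). Time passes only in rows, so rows that repeat a pose let the fingers close, or fill a call up. It gives the time, the measured TCP pose, the force and the opening at its end, in the units of the state.
- ctrl.sense(): the state, without advancing time (a new reading comes with each control period).
- ctrl.camera(name): name is "side" or "top" or "wrist"; returns the picture (420x560x3 uint8, red, green, blue); there is no depth.
- ctrl.get_calibration(name): a dict with "camera_matrix" (3x3 intrinsics, pixels), "rvec" (rotation vector, rad) and "tvec" (3), from world to camera coordinates, as OpenCV has them. Camera axes: x right, y down, z forward; pixel columns grow to the right and rows downward; lengths in mm; the calibration is good to about 2 mm. A picture is of the moment at which its call begins: read the wrist's pose just before it. get_calibration takes no time and is no camera call; for the wrist camera it gives the pose at the moment of the call.
- ctrl.hand_in(): hands the job in, once; it reports no verdict.
Trained networks look in the newest picture that a camera, given by its name, has taken for a name from the list of things; names that differ only in an ending like _2 or _b are one class to them, and where a whole thing is asked for, a point or a joint stands for the part that bears it (a point fixed in the world has none). Each returns a list of dicts, best first, with "p" (0 to 1); they miss things now and then, are a little off and sometimes report something else, mostly with a low value. They report only what shows in the picture. A call takes as long as a camera call. They do not tell look-alikes from the thing itself.
- ctrl.recognise(query, camera): "point" ([column, row] in pixels, amid what is visible of it).
- ctrl.masks_of(query, camera): "region" (420x560 bool, what is visible of it) and "point" ([column, row] in pixels, amid what is visible of it).
The state is a dict: "t": time; "q": joint angles; "qvel": joint speeds; "tau": joint torques, N m; "ee_pos": TCP position; "tcp_rot": TCP orientation; "contact_force": force on the tool from outside, world axes, zero at the start; "ft_torque": the same for the moment, N m; "width": opening from 0.0 (shut) to 1.0 (fully open).
Only numpy, scipy, OpenCV 4.12 (cv2) and the standard library are available. Lean on these libraries where they do the work, as an engineer would, in place of code of your own. Each camera call takes 0.05 s, during which the arm holds its last target. There are 200 camera calls.

## Task

On the toy shop's labelling counter, push the tall carton along, still standing, towards the taped bay until its leading foot edge is about two centimetres past the near tape line; let it stand there a moment, then push it over forwards so that it ends up lying flat on its broad face inside the tape outline. Only push it, never lift or carry it, and leave the squat carton and the two toys where they are.

Things in the scene. Friction and masses are not known exactly. Their poses are not given: they have to be found in the camera images.
- tall_carton: Tall slim white window carton, rigid: 60 mm deep (its x), 90 wide (y), 150 tall (z), 0.15 to 0.31 kg, evenly filled. It stands beyond one short end of the bay (either end), 10 to 65 mm clear of the tape, within 0.15 rad of square and 15 mm of the bay's centre line; its 90 x 150 mm broad faces look to and from the bay. Origin: centre of its underside; z to its top.
- bay_mid (a point): Centre of the taped bay, on the counter: a rectangle of flat white tape 10 mm wide (too thin to feel), 200 mm (x axis) by 140 mm (y axis) inside the tape, 220 by 160 mm over it; z up. Its long x axis runs roughly left to right before the robot. The carton lying centred in it leaves 25 mm to the tape on every side.
- carton_mid (a point): Centre of the tall carton, 75 mm above its underside. Pushed within about 20 mm of the counter the carton slides; pushed in its upper half it tips about its leading foot edge and falls by itself once it leans some 22 degrees; the foot may slip some 10 mm as it falls.
- carton_foot_l (a point): Tall carton: middle of the +y edge of its underside (45 mm from the origin).
- carton_foot_r (a point): Tall carton: middle of the -y edge of its underside (45 mm from the origin).
- carton_top_l (a point): Tall carton: middle of the +y edge of its top (150 mm up, 45 mm off its axis).
- carton_top_r (a point): Tall carton: middle of the -y edge of its top (150 mm up, 45 mm off its axis).
- squat_carton: Bystander: low white window carton, 70 mm (x) by 110 mm (y), 85 mm tall, loose, beyond the other short end of the bay. Origin: centre of its underside.
- toy_truck: Bystander: loose toy dump truck, 48 mm (x) by 85 mm (y), 53 mm tall, beside a long side of the bay, on the far side from the robot. Origin: on the counter under its middle.
- ring_stacker: Bystander: loose ring-stacking toy, 68 mm across, 74 mm tall, beside a long side of the bay, on the far side from the robot. Origin: centre of its underside.
There are look-alikes about, which are no part of the job. What is shaped like the tall_carton but purple is not meant.

How it is judged:
By the outcome, as a careful person would: the job done as asked, in the order asked, and still so for the second after the job is handed in, with the robot touching nothing.
It also fails if it takes over 45 s, if anything falls off the work surface, if the arm or the gripper's body presses on something with over 40 N, if the wrist force passes 120 N, or if a joint passes its speed limit or range.

## Working session

There is one attempt and no reset: what is moved stays moved. The work goes in short steps, Python scripts to look and compute and a shell command to move; the robot and the scene stay as the last step left them, time stands still between calls to the robot, and variables do not carry over. Pictures are saved under pics/ and viewed, on a budget of 10 in all, crops included, one or two more only if the job needs it, and the job is handed in when it is done.

```bash
mkdir -p pics; cat > h.py <<'E'
import numpy as np, cv2
from workcell import ctrl
from scipy.spatial.transform import Rotation as R
def cal(n):
    c=ctrl.get_calibration(n); return np.array(c["camera_matrix"],float),np.array(c["rvec"],float).reshape(3),np.array(c["tvec"],float).reshape(3)
def unproj(n,px,z):
    K,r,t=cal(n); Rm=R.from_rotvec(r).as_matrix()
    d=Rm.T@np.linalg.inv(K)@np.array([px[0],px[1],1.]); o=-Rm.T@t
    return o+d*(z-o[2])/d[2]
def proj(n,P):
    K,r,t=cal(n); return cv2.projectPoints(np.array(P,float).reshape(-1,1,3),r,t,K,None)[0].reshape(-1,2)
def save(f,im): cv2.imwrite(f,cv2.cvtColor(im,cv2.COLOR_RGB2BGR))
E
python3 - <<'E'
from h import *
ims=[]
for n in("top","side"):
    im=ctrl.camera(n); save(f"pics/{n}0.png",im)
    K,r,t=cal(n); print(n,-R.from_rotvec(r).as_matrix().T@t)
    for q,z in(("tall_carton",75),("bay_mid",0),("carton_mid",75),("carton_foot_l",0),("carton_foot_r",0),("carton_top_l",150),("carton_top_r",150),("squat_carton",40),("toy_truck",25),("ring_stacker",35)):
        print(q,[(np.round(d["point"]).astype(int).tolist(),round(d["p"],2),unproj(n,d["point"],z)[:2].round().tolist()) for d in ctrl.recognise(q,n)[:4]])
print(ctrl.sense())
E
```

```text
top [ 433.82100286   32.10992764 1039.06802734]
tall_carton [([203, 265], 0.72, [492.0, 161.0]), ([173, 193], 0.69, [640.0, 229.0])]
bay_mid [([303, 296], 0.71, [433.0, -50.0])]
carton_mid [([172, 197], 0.87, [632.0, 230.0]), ([204, 267], 0.73, [488.0, 157.0])]
carton_foot_l [([203, 266], 0.8, [495.0, 169.0]), ([173, 193], 0.74, [656.0, 245.0])]
carton_foot_r [([203, 266], 0.8, [495.0, 169.0]), ([173, 193], 0.74, [656.0, 245.0])]
carton_top_l [([172, 196], 0.79, [619.0, 214.0]), ([203, 263], 0.7, [491.0, 150.0]), ([376, 258], 0.36, [505.0, -176.0])]
carton_top_r [([172, 196], 0.79, [619.0, 214.0]), ([203, 263], 0.7, [491.0, 150.0]), ([376, 258], 0.36, [505.0, -176.0])]
squat_carton [([377, 260], 0.72, [511.0, -205.0]), ([205, 263], 0.56, [497.0, 160.0])]
toy_truck [([326, 177], 0.82, [695.0, -99.0])]
ring_stacker [([248, 185], 0.65, [670.0, 75.0]), ([379, 258], 0.49, [514.0, -210.0])]
side [313.28237793 498.09942561 721.90967636]
tall_carton [([293, 300], 0.86, [496.0, 144.0]), ([182, 298], 0.59, [638.0, 225.0])]
bay_mid [([375, 250], 0.88, [441.0, -61.0])]
carton_mid [([292, 303], 0
[... 532 characters left out ...]
2, [667.0, 83.0]), ([290, 301], 0.6, [510.0, 125.0])]
{'t': 1.1, 'q': array([-8.31186196e+01,  5.96418643e+00,  5.57538979e+00,  8.96054602e+01,
       -4.35344266e-04,  7.75264556e+01]), 'qvel': array([ 0.06353666,  0.00343346, -0.08969514,  0.12641814,  0.00927462,
        0.0995083 ]), 'tau': array([ 2.60096982e-03, -5.56760859e+01,  5.03782403e+01,  2.90091366e-04,
       -2.24125733e-04,  1.91254500e-06]), 'ee_pos': array([ 198.85927159, -566.11863973,  231.33870344]), 'tcp_rot': array([1.79994486e+02, 1.66552359e-03, 1.93549247e+01]), 'contact_force': array([ 0.04652421,  0.98659815, -0.0215867 ]), 'ft_torque': array([-0.0017378 ,  0.01743365, -0.01424172]), 'width': 0.998799875395833}
```

View pics/top0.png

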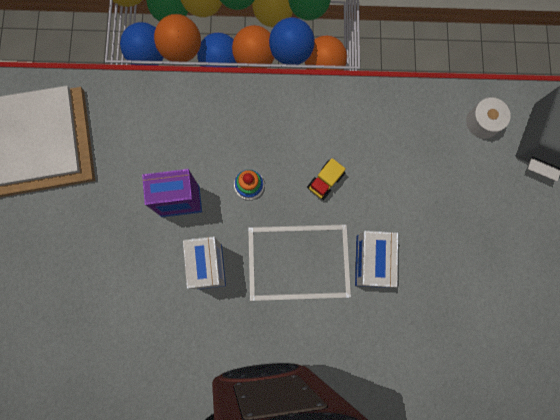

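View pics/side0.png

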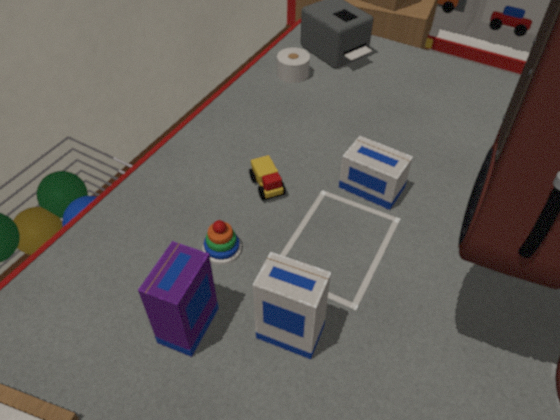

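The top picture shows the white tall carton at (203,265), the purple look-alike at (172,193), the squat white carton at (378,260), and the bay from about (248,228) to (350,298). In the side picture the tall white carton is at (293,300), the purple one at (180,300) and the squat one at (375,170).

**Could be mistaken for the target:** the purple carton (172,193) has the same shape but the wrong colour, and the squat carton (378,260) is white but low. I choose the white tall one at top (203,265), and I'll check it in a crop.

```bash
cat >> h.py <<'E'
from scipy.optimize import minimize
def mask_near(n,near,q="tall_carton"):
    ms=ctrl.masks_of(q,n); ms=[m for m in ms if np.hypot(*(np.array(m["point"])-near))<45]
    return ms[0]["region"] if ms else None
def box(p,d=(60,90,150)):
    x,y,a=p; c,s=np.cos(a),np.sin(a)
    return np.array([[x+c*i*d[0]/2-s*j*d[1]/2,y+s*i*d[0]/2+c*j*d[1]/2,k*d[2]] for i in(-1,1) for j in(-1,1) for k in(0,1)])
def sil(n,P,S=4):
    h=cv2.convexHull((proj(n,P)*S+S/2).astype(np.float32)).astype(np.int32)
    m=np.zeros((420*S,560*S),np.uint8); cv2.fillConvexPoly(m,h,1); return cv2.resize(m.astype(np.float32),(560,420),interpolation=cv2.INTER_AREA)
def fit(masks,p0,d=(60,90,150)):
    f=lambda p:sum(np.abs(sil(n,box((p[0],p[1],p[2]/100),d))-m).sum()/m.sum() for n,m in masks.items())
    p0=np.array([p0[0],p0[1],p0[2]*100])
    r=minimize(f,p0,method="Nelder-Mead",options=dict(initial_simplex=[p0,p0+[12,0,0],p0+[0,12,0],p0+[0,0,12]]))
    return r.x*[1,1,.01],r.fun
E
python3 - <<'E'
from h import *
M={}
for n,near in(("top",(203,265)),("side",(293,300))):
    im=ctrl.camera(n); m=mask_near(n,near)
    if m is not None: M[n]=m.astype(np.float32); print(n,m.sum())
    if n=="top":
        g=cv2.cvtColor(im,cv2.COLOR_RGB2GRAY); t=((g>150)).astype(np.uint8); t[:, :240]=0; t[:215]=0;t[:,354:]=0;t[310:]=0
        cs=max(cv2.findContours(t,cv2.RETR_EXTERNAL,cv2.CHAIN_APPROX_NONE)[0],key=cv2.contourArea)
        rect=cv2.approxPolyDP(cv2.convexHull(cs),5,True).reshape(-1,2)
        W=np.array([unproj(n,p,0)[:2] for p in cs.reshape(-1,2)],np.float32)
        print(rect.tolist(), cv2.minAreaRect(W))
    if n=="side": side=im
a=-np.pi/2
for k in(["top"],["side"],["top","side"]):
    s={i:M[i] for i in k if i in M}
    if s: print(k,fit(s,(490,150,-1.57)))
p,_=fit(M,(490,150,-1.57))
c=side[230:370,225:365].copy(); c=cv2.resize(c,None,fx=4,fy=4)
for q in (proj("side",box(p))-[225,230])*4: cv2.circle(c,tuple(int(v) for v in q),5,(255,0,0),2)
save("pics/crop.png",c)
E
```

```text
top 1894
[[346, 226], [350, 296], [250, 300], [249, 227]] ((506.7867736816406, -39.92298889160156), (160.52841186523438, 220.3761749267578), 2.619480848312378)
side 6053
['top'] (array([492.30646414, 155.91396486,  -1.41545153]), np.float64(0.03342793136835098))
['side'] (array([492.41473769, 155.06479047,  -1.42728268]), np.float64(0.024326780810952187))
['top', 'side'] (array([492.34891696, 155.570664  ,  -1.4124449 ]), np.float64(0.05951663851737976))
```

View pics/crop.png

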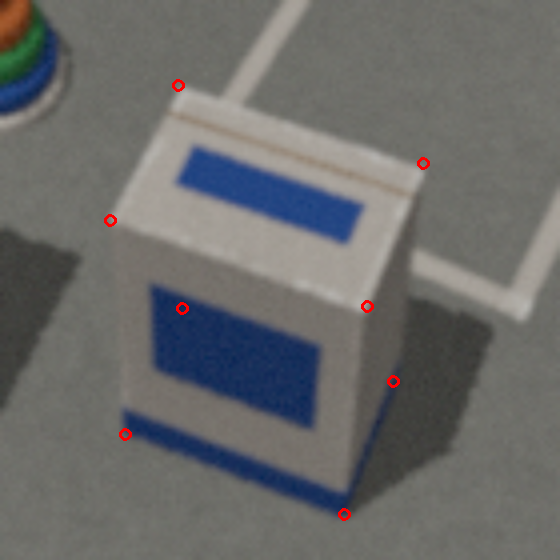

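The crop confirms the white tall carton, and the fitted box corners lie on its edges. It stands at (492,156), about 6° off the bay's axis, and has to go in −y. A vertical tool would press its body on the carton, so I'll push with the tool tilted 40° and the fingers leading.

```bash
cat >> h.py <<'E'
BAY=np.array([506.8,-39.9]); A=np.radians(2.62)
F=np.array([np.sin(A),-np.cos(A)]); L=np.array([np.cos(A),np.sin(A)])
def bay2w(s,l): return BAY+F*s+L*l
def w2bay(p): d=np.asarray(p[:2])-BAY; return d@F,d@L
def rot(tilt):
    y=np.array([*L,0]); z=np.array([*(F*np.sin(np.radians(tilt))),-np.cos(np.radians(tilt))]); return R.from_matrix(np.c_[np.cross(y,z),y,z])
def cur():
    s=ctrl.sense(); return s,np.array(s["ee_pos"]),R.from_euler("xyz",s["tcp_rot"],degrees=True)
def rel(p,r,tp,tr): return (r.inv().apply(np.array(tp)-p)/10).round(2),np.degrees((r.inv()*tr).as_rotvec()).round(2)
def show(*targets):
    s,p,r=cur(); print("t",round(s["t"],2),"tcp",p.round(1),"bay",np.round(w2bay(p),1),"F",np.round(s["contact_force"],1))
    for n,(a,l,z,t) in enumerate(targets): print(n,*[v.tolist() for v in rel(p,r,[*bay2w(a,l),z],rot(t))])
E
python3 - <<'E'
from h import *
s,p,r=cur(); K,rv,t=cal("wrist"); o=-R.from_rotvec(rv).as_matrix().T@t
print("cam in tool",r.inv().apply(o-p).round(1)); print(p,s["t"])
show((150,-30,300,0),(-275,-4,300,40))
E
```

```text
cam in tool [  80.5    0.6 -143.3]
[ 198.84044758 -566.11328721  231.31741365] 1.3
t 1.3 tcp [ 198.8 -566.1  231.3] bay [ 511.6 -331.7] F [-0.2 -0.4 -0.8]
0 [39.3, -25.94, -6.87] [0.0, 0.0, -73.27]
1 [54.03, -65.89, -6.87] [-25.51, -34.31, -70.1]
```

```bash
python3 -m crank '[{"travel":[5,-3.2,-1],"turn":[0,0,-8.5],"fingers":5},{"travel":[10,-6.4,-2],"turn":[0,0,-17],"fingers":5},{"travel":[14.5,-9.6,-3],"turn":[0,0,-25.5],"fingers":5},{"travel":[19,-12.8,-4],"turn":[0,0,-34],"fingers":5},{"travel":[23.5,-16,-5],"turn":[0,0,-42.5],"fingers":5},{"travel":[28,-19,-6],"turn":[0,0,-51],"fingers":5},{"travel":[33,-22,-6.8],"turn":[0,0,-59.5],"fingers":5},{"travel":[37,-25,-6.8],"turn":[0,0,-68],"fingers":5}]' 40; python3 - <<'E'
from h import *
show((-275,-4,300,0),(-275,-4,300,40))
E
```

```text
t: 2.1
ee_pos: [435.6, -248.1, 296.1]
tcp_rot: [179.9, 0.1, 87.7]
contact_force: [1.0, -0.3, -0.1]
width: 0.584
t 2.1 tcp [ 435.6 -248.1  296.1] bay [204.7 -80.7] F [ 1.  -0.3 -0.1]
0 [48.45, 3.51, -0.44] [0.07, 0.07, -4.93]
1 [48.45, 3.51, -0.44] [-1.65, -39.9, -4.75]
```

```bash
python3 -m crank '[{"travel":[4.7,0.4,0],"turn":[-0.2,-5,-0.6],"fingers":5},{"travel":[9.4,0.8,0],"turn":[-0.4,-10,-1.2],"fingers":5},{"travel":[14.1,1.2,0],"turn":[-0.6,-15,-1.8],"fingers":5},{"travel":[18.8,1.6,0],"turn":[-0.8,-20,-2.4],"fingers":5},{"travel":[23.5,2,0],"turn":[-1,-25,-3],"fingers":5},{"travel":[28.2,2.4,0],"turn":[-1.2,-30,-3.6],"fingers":5},{"travel":[33,2.8,0],"turn":[-1.4,-35,-4.2],"fingers":5},{"travel":[37.8,3,0],"turn":[-1.6,-39.9,-4.7],"fingers":5}]'; python3 - <<'E'
from h import *
show((-285,-4,300,40),(-285,-4,60,40),(-280,-4,10,40))
E
```

```text
t: 2.9
ee_pos: [482.0, 128.3, 295.9]
tcp_rot: [179.9, 40.0, 92.2]
contact_force: [1.5, -1.4, 0.3]
width: 0.581
t 2.9 tcp [482.  128.3 295.9] bay [-169.2  -17.1] F [ 1.5 -1.4  0.3]
0 [8.61, 1.25, -7.77] [-0.12, 0.02, -0.29]
1 [24.05, 1.21, 10.61] [-0.12, 0.02, -0.29]
2 [26.88, 1.2, 14.76] [-0.12, 0.02, -0.29]
```

```bash
python3 -m crank '[{"travel":[2.9,0.4,-2.6],"turn":[0,0,0],"fingers":5},{"travel":[5.8,0.8,-5.2],"turn":[0,0,0],"fingers":5},{"travel":[8.6,1.2,-7.8],"turn":[0,0,-0.3],"fingers":5},{"travel":[8.6,1.2,-7.8],"turn":[-0.1,0,-0.3],"fingers":5},{"travel":[11.8,1.2,-4],"turn":[-0.1,0,-0.3],"fingers":5},{"travel":[15,1.2,-0.2],"turn":[-0.1,0,-0.3],"fingers":5},{"travel":[18.2,1.2,3.6],"turn":[-0.1,0,-0.3],"fingers":5},{"travel":[21.4,1.2,7.4],"turn":[-0.1,0,-0.3],"fingers":5}]'; python3 - <<'E'
from h import *
show((-285,-4,40,40),(-285,-4,10,40))
im=ctrl.camera("side"); im2=ctrl.camera("top"); save("pics/pre.png",np.hstack([im[150:400,150:450],im2[150:400,130:430]]))
E
```

```text
t: 3.7
ee_pos: [489.0, 242.5, 99.7]
tcp_rot: [-179.8, 39.8, 92.6]
contact_force: [1.3, -0.0, -0.3]
width: 0.582
t 3.7 tcp [489.  242.5  99.7] bay [-283.    -4.9] F [ 1.3 -0.  -0.3]
0 [3.98, 0.11, 4.45] [-0.22, -0.2, 0.0]
1 [5.9, 0.12, 6.76] [-0.22, -0.2, 0.0]
```

View pics/pre.png

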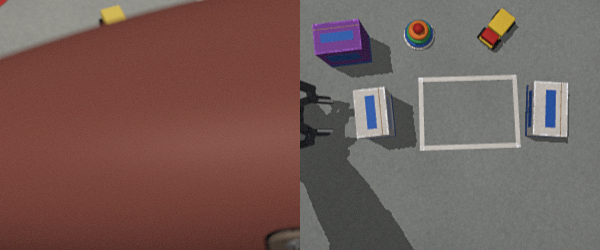

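The side view is blocked by the arm. The top half shows both fingers squarely behind the white carton (crop 370,112), clear of the purple one. Next I lower the tool.

```bash
python3 -m crank '[{"travel":[2,0.1,2.3],"turn":[-0.2,-0.2,0],"fingers":5},{"travel":[4,0.1,4.5],"turn":[-0.2,-0.2,0],"fingers":5},{"travel":[5,0.1,5.7],"turn":[-0.2,-0.2,0],"fingers":5},{"travel":[5.5,0.1,6.3],"turn":[-0.2,-0.2,0],"fingers":5},{"travel":[5.8,0.1,6.6],"turn":[-0.2,-0.2,0],"fingers":5},{"travel":[5.8,0.1,6.6],"turn":[-0.2,-0.2,0],"fingers":5},{"travel":[5.8,0.1,6.6],"turn":[-0.2,-0.2,0],"fingers":5},{"travel":[5.8,0.1,6.6],"turn":[-0.2,-0.2,0],"fingers":5}]'; python3 - <<'E'
from h import *
show((-245,-4,11,40),(-205,-4,11,40),(-165,-4,11,40))
E
```

```text
t: 4.6
ee_pos: [490.1, 245.6, 14.4]
tcp_rot: [180.0, 40.0, 92.6]
contact_force: [1.5, 0.3, 0.7]
width: 0.584
t 4.6 tcp [490.1 245.6  14.4] bay [-285.9   -3.6] F [1.5 0.3 0.7]
0 [-2.92, -0.04, 2.89] [0.01, -0.0, 0.0]
1 [-5.98, -0.04, 5.46] [0.01, -0.0, 0.0]
2 [-9.04, -0.04, 8.04] [0.01, -0.0, 0.0]
```

```bash
python3 -m crank '[{"travel":[-1.3,0,1.7],"turn":[0,0,0],"fingers":5},{"travel":[-2.8,0,3],"turn":[0,0,0],"fingers":5},{"travel":[-3.4,0,3.5],"turn":[0,0,0],"fingers":5},{"travel":[-4,0,4],"turn":[0,0,0],"fingers":5},{"travel":[-4.5,0,4.4],"turn":[0,0,0],"fingers":5},{"travel":[-5,0,4.8],"turn":[0,0,0],"fingers":5},{"travel":[-5.45,0,5.2],"turn":[0,0,0],"fingers":5},{"travel":[-5.9,0,5.6],"turn":[0,0,0],"fingers":5}]'; python3 - <<'E'
from h import *
show((-170,-4,10,40))
im=ctrl.camera("top"); m=mask_near("top",(215,265))
if m is not None:
    c,e=fit({"top":m.astype(np.float32)},(494,135,-1.5)); print(c,e,w2bay(c),"yaw err deg",np.degrees(c[2]-A)+90)
save("pics/p1.png",im[200:330,130:390].repeat(2,0).repeat(2,1))
E
```

```text
t: 5.4
ee_pos: [493.5, 164.0, 8.6]
tcp_rot: [-179.9, 40.0, 92.7]
contact_force: [0.3, 2.0, 1.9]
width: 0.587
t 5.4 tcp [493.5 164.    8.6] bay [-204.3   -4. ] F [0.3 2.  1.9]
0 [-2.71, -0.0, 2.1] [-0.02, 0.02, 0.05]
[490.66645549 128.46421381  -1.52542864] 0.020079495385289192 (np.float64(-168.9257099810577), np.float64(-8.420466632912913)) yaw err deg -0.02062317785095047
```

View pics/p1.png

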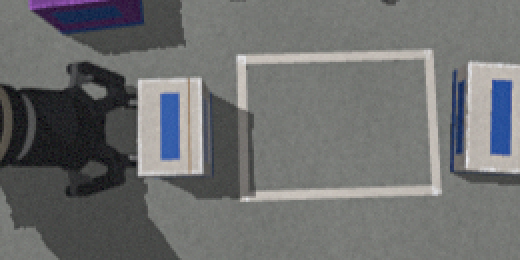

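The carton is now square to the bay (yaw error 0°), standing, 8 mm off the centre line, with its leading edge at −139 along the bay. It needs another 57 mm.

```bash
python3 -m crank '[{"travel":[-0.6,0,0.5],"turn":[0,0,0],"fingers":5},{"travel":[-1.2,0,1.0],"turn":[0,0,0],"fingers":5},{"travel":[-1.8,0,1.5],"turn":[0,0,0],"fingers":5},{"travel":[-2.4,0,2.0],"turn":[0,0,0],"fingers":5},{"travel":[-3,0,2.5],"turn":[0,0,0],"fingers":5},{"travel":[-3.5,0,2.9],"turn":[0,0,0],"fingers":5},{"travel":[-3.9,0,3.25],"turn":[0,0,0],"fingers":5},{"travel":[-4.2,0,3.5],"turn":[0,0,0],"fingers":5}]'; python3 - <<'E'
from h import *
ctrl.camera("top"); m=mask_near("top",(245,265))
if m is not None:
    c,e=fit({"top":m.astype(np.float32)},(494,75,-1.5)); print(c,e,w2bay(c),"lead",w2bay(c)[0]+30,"yaw err deg",np.degrees(c[2]-A)+90)
show((-170,-4,20,40),(-190,-8,138,40))
E
```

```text
t: 6.3
ee_pos: [495.9, 109.0, 8.8]
tcp_rot: [-179.9, 40.0, 92.7]
contact_force: [0.1, 0.3, 0.6]
width: 0.584
[494.70667693  72.79694667  -1.52408062] 0.03826767951250076 (np.float64(-113.13194790697655), np.float64(-6.92911350939147)) lead -83.13194790697655 yaw err deg 0.056612952024821084
t 6.4 tcp [495.8 109.    8.7] bay [-149.3   -4.2] F [-0.2  0.5  0.2]
0 [0.86, 0.02, -2.19] [-0.06, 0.04, 0.02]
1 [-5.2, -0.4, -12.51] [-0.06, 0.04, 0.02]
```

The leading edge is at −83. That is 17 mm past the tape's inner edge, 22 mm past its centreline and 27 mm past its outer edge, so it is where I want it. I back off, let the carton stand, and raise the tool.

```bash
python3 -m crank '[{"travel":[0.6,0,-0.5],"turn":[0,0,0],"fingers":5},{"travel":[1.8,0,-1.5],"turn":[0,0,0],"fingers":5},{"travel":[3.1,0,-2.6],"turn":[0,0,0],"fingers":5},{"travel":[3.1,0,-2.6],"turn":[0,0,0],"fingers":5},{"travel":[1,-0.1,-5.2],"turn":[0,0,0],"fingers":5},{"travel":[-1,-0.2,-7.6],"turn":[0,0,0],"fingers":5},{"travel":[-3,-0.3,-9.9],"turn":[0,0,0],"fingers":5},{"travel":[-4.7,-0.4,-11.9],"turn":[0,0,0],"fingers":5}]'; python3 -m crank '[{"travel":[0,0,0],"turn":[0,0,0],"fingers":5},{"travel":[0,0,0],"turn":[0,0,0],"fingers":5},{"travel":[0,0,0],"turn":[0,0,0],"fingers":5},{"travel":[0,0,0],"turn":[0,0,0],"fingers":5},{"travel":[0,0,0],"turn":[0,0,0],"fingers":5},{"travel":[0,0,0],"turn":[0,0,0],"fingers":5},{"travel":[0,0,0],"turn":[0,0,0],"fingers":5},{"travel":[0,0,0],"turn":[0,0,0],"fingers":5}]'; python3 - <<'E'
from h import *
im=ctrl.camera("top"); m=mask_near("top",(245,265))
if m is not None:
    c,e=fit({"top":m.astype(np.float32)},(494,75,-1.5)); print(c,e,w2bay(c),"lead",w2bay(c)[0]+30,"yaw err deg",np.degrees(c[2]-A)+90)
show((-150,-7,130,40),(-90,-7,125,40))
save("pics/p2.png",im[200:330,130:390].repeat(2,0).repeat(2,1))
E
```

```text
t: 7.2
ee_pos: [490.2, 149.9, 131.7]
tcp_rot: [-180.0, 40.0, 92.7]
contact_force: [0.2, 0.0, -0.3]
width: 0.588
t: 8.0
ee_pos: [490.1, 149.9, 129.9]
tcp_rot: [-179.9, 40.0, 92.7]
contact_force: [0.2, -0.1, 1.2]
width: 0.584
[493.89566574  71.69186402  -1.52054456] 0.07189787179231644 (np.float64(-112.06509312120126), np.float64(-7.789792126742829)) lead -82.06509312120126 yaw err deg 0.25921423225332774
t 8.1 tcp [490.1 149.9 130. ] bay [-190.3   -8. ] F [-0.2 -0.1 -0.2]
0 [-3.09, 0.1, 2.6] [-0.05, 0.03, 0.05]
1 [-7.36, 0.1, 6.84] [-0.05, 0.03, 0.05]
```

View pics/p2.png

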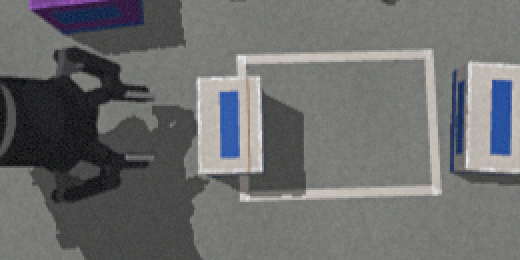

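The carton stands free and square, with its leading foot about 20 mm past the line at crop x≈262. Now I tip it with a slow push at roughly 140 mm height.

```bash
python3 -m crank '[{"travel":[-1.5,0.1,1.3],"turn":[0,0,0],"fingers":5},{"travel":[-2.7,0.1,2.3],"turn":[0,0,0],"fingers":5},{"travel":[-3.1,0.1,2.6],"turn":[0,0,0],"fingers":5},{"travel":[-3.6,0.1,3],"turn":[0,0,0],"fingers":5},{"travel":[-4.1,0.1,3.4],"turn":[0,0,0],"fingers":5},{"travel":[-4.6,0.1,3.8],"turn":[0,0,0],"fingers":5},{"travel":[-5.1,0.1,4.25],"turn":[0,0,0],"fingers":5},{"travel":[-5.6,0.1,4.7],"turn":[0,0,0],"fingers":5}]'; python3 - <<'E'
from h import *
im=ctrl.camera("top"); show((-110,-7,130,40),(-82,-7,130,40))
save("pics/p3.png",im[200:330,130:390].repeat(2,0).repeat(2,1))
E
```

```text
t: 8.9
ee_pos: [494.5, 76.5, 130.0]
tcp_rot: [-179.9, 40.0, 92.7]
contact_force: [-1.8, 0.7, 0.7]
width: 0.585
t 8.95 tcp [494.5  75.7 130. ] bay [-116.1   -7. ] F [-0.1 -1.9  0.5]
0 [-0.46, 0.0, 0.39] [-0.07, 0.05, 0.04]
1 [-2.61, 0.0, 2.2] [-0.07, 0.05, 0.04]
```

View pics/p3.png

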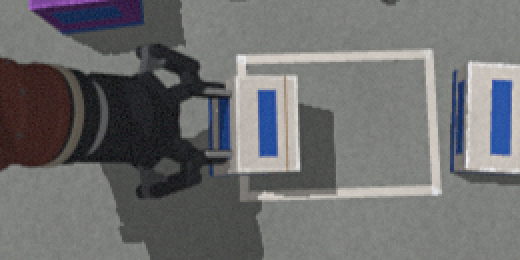

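The carton is leaning forward, and its rear foot stripe shows at crop x≈215. I carry on pushing.

```bash
python3 -m crank '[{"travel":[-0.5,0,0.42],"turn":[0,0,0],"fingers":5},{"travel":[-1,0,0.84],"turn":[0,0,0],"fingers":5},{"travel":[-1.5,0,1.26],"turn":[0,0,0],"fingers":5},{"travel":[-2,0,1.68],"turn":[0,0,0],"fingers":5},{"travel":[-2.4,0,2],"turn":[0,0,0],"fingers":5},{"travel":[-2.4,0,2],"turn":[0,0,0],"fingers":5},{"travel":[-2.4,0,2],"turn":[0,0,0],"fingers":5},{"travel":[-2.4,0,2],"turn":[0,0,0],"fingers":5}]'; python3 - <<'E'
from h import *
im=ctrl.camera("top"); show((-190,-7,160,40),(-230,-7,260,40))
save("pics/p4.png",im[200:330,130:390].repeat(2,0).repeat(2,1))
E
```

```text
t: 9.75
ee_pos: [495.9, 45.8, 130.2]
tcp_rot: [-179.9, 40.0, 92.7]
contact_force: [-0.2, 0.1, 0.5]
width: 0.583
t 9.8 tcp [495.9  45.9 130.2] bay [-86.2  -7. ] F [-1.   0.3  0.2]
0 [6.03, -0.0, -8.96] [-0.04, 0.02, 0.06]
1 [2.66, -0.01, -19.19] [-0.04, 0.02, 0.06]
```

View pics/p4.png

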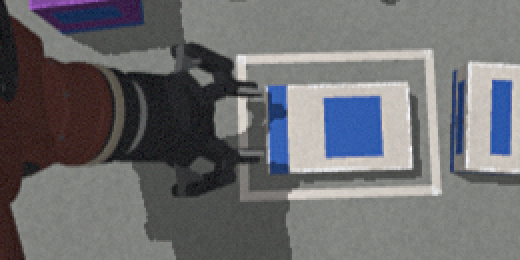

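It has fallen flat inside the tape outline, from crop x≈268 to 412. I back the arm away and check.

```bash
python3 -m crank '[{"travel":[1.5,0,-2.2],"turn":[0,0,0],"fingers":5},{"travel":[3,0,-4.5],"turn":[0,0,0],"fingers":5},{"travel":[4.5,0,-6.7],"turn":[0,0,0],"fingers":5},{"travel":[6,0,-9],"turn":[0,0,0],"fingers":5},{"travel":[5,0,-12],"turn":[0,0,0],"fingers":5},{"travel":[4,0,-15.5],"turn":[0,0,0],"fingers":5},{"travel":[2.7,0,-19],"turn":[0,0,0],"fingers":5},{"travel":[2.7,0,-19],"turn":[0,0,0],"fingers":5}]'; python3 - <<'E'
from h import *
im=ctrl.camera("top"); show()
m=mask_near("top",(300,263))
if m is not None:
    c,e=fit({"top":m.astype(np.float32)},(500,-50,-1.52),(150,90,60)); s,l=w2bay(c)
    print("s",s-75,s+75,"l",l-45,l+45,"yaw",np.degrees(c[2]-A)+90,e)
    B=box(c,(150,90,60))[::2]; print("foot corners bay",[np.round(w2bay(b),1).tolist() for b in B])
for q,z in(("squat_carton",40),("toy_truck",25),("ring_stacker",35)):
    print(q,[unproj("top",d["point"],z)[:2].round().tolist() for d in ctrl.recognise(q,"top")[:1]])
save("pics/p5.png",im)
E
```

```text
t: 10.6
ee_pos: [490.7, 190.4, 262.9]
tcp_rot: [179.6, 39.9, 92.5]
contact_force: [-0.4, -0.1, -0.6]
width: 0.588
t 10.65 tcp [490.4 189.7 260.4] bay [-230.1   -5.9] F [ 0.7  0.  -0.6]
s -78.7682295242195 71.2317704757805 l -52.787518035132535 37.212481964867465 yaw -0.27938950472147894 0.03271310776472092
foot corners bay [[-79.0, -52.4], [-78.5, 37.6], [71.0, -53.2], [71.5, 36.8]]
squat_carton [[516.0, -206.0]]
toy_truck [[690.0, -97.0]]
ring_stacker [[669.0, 75.0]]
```

View pics/p5.png

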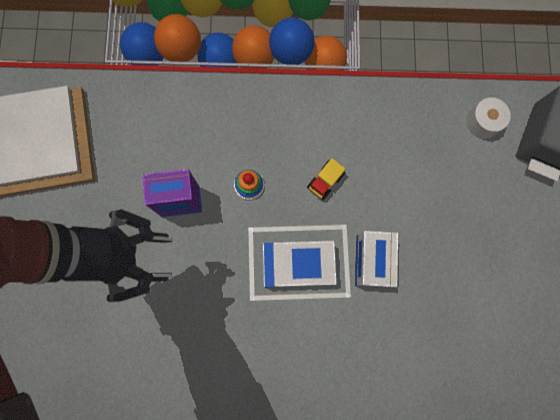

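The carton lies flat inside the outline, at least 17 mm clear of the tape on every side. The bystanders are where they were and the arm is clear.

```bash
python3 -c "
from workcell import ctrl
print(ctrl.hand_in())"
```

```text
the job is handed in; nothing more can be done
None
```

The tall carton lies flat on its broad face inside the tape outline, and the job is handed in at about 11 s of the 45 s allowed; hand-in gives no verdict.

- **Push:** I pushed it low at the foot with both fingers, tool tilted 40°. It squared up to the bay as it slid and never left the counter. It stopped with its leading foot edge about 18 mm past the tape's inner edge, which is about 28 mm past the outer edge.
- **Stand and tip:** I backed off and let it stand free for over a second. Then I tipped it with a slow push at about 140 mm height.
- **Last check:** From the top camera, it spans −79 to +71 mm along the bay and −53 to +37 mm across it, turned 0.3°. That leaves 17 mm or more to the tape on every side.
- **Bystanders and forces:** The squat carton and both toys showed no movement in the top view, agreeing within about 5 mm of network scatter. The gripper touched nothing at the end, and the wrist force readings stayed within a few newtons.

The side view was blocked by the arm before the push and I did not use it again, so the later checks rest on the top camera alone. The network's first estimate of the bay centre was about 70 mm off, so I measured the bay from the tape itself. No other check failed or disagreed.

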